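Zero a coating gauge, then hold it square on the tilted sample

ROBOT

A 6-joint arm with a two-finger parallel gripper is mounted at the origin on a cart in front of the work surface, level with it; the furniture and walls round the work are solid. World frame = base frame: x ahead of the robot, y to its left, z up, the work surface at z = 0. Lengths are in m, angles in rad, forces in N, time in s.
With the tool pointing down it reaches from about 0.3 to 0.875 m from the base axis. Payload 6.4 kg.
Tool frame: the origin (TCP) lies midway between the tips of the shut fingers; the grasp point (between the pads) lies 19 mm behind it; z points along the fingers, y is the line along which they close (so a half turn about z gives the same grasp; the last joint's range is limited). The gripper opens to 85 mm and grips with 20 to 120 N. Pads are 22 mm wide; open, the fingers measure 114 mm over their backs; the gripper's body (76 mm by 85 mm) begins 54 mm behind the grasp point. The pads swing forward as they close: fully open they stand 13 mm farther back than shut.
Start: joints at [-0.206, 0.181, 1.607, -0, 1.354, -0.206], TCP at [0.575, 0, 0.231] pointing down, gripper open.
Joint ranges: [-2.99, 2.99], [-0.89, 2.07], [0.3, 2.58], [-1.14, 4.28], [0, 2.63], [-3.12, 3.12]. Speed limits (rad/s): [2.57, 2.57, 3.01, 3.14, 3.14, 3.14].

INTERFACE

Orientations are given as a unit quaternion [w, x, y, z].
In Python, from bench import sensors, vision, ctrl gives the robot as it stands.
- The arm moves only by the tool carry_out, never from a script. Its argument "deltas" is text: rows parted by semicolons, each of 7 numbers parted by spaces: the shift along the tool's x, y, z in mm, then the turn, a rotation vector about the tool's x, y, z in rad, then the closure, from 0 (fully open) to 1 (shut). In form: tx ty tz ax ay az claw; .... A call has 1 to 12 rows; each row is the pose to reach, as a shift and turn from the pose commanded when the call began, along the tool's axes at that moment; what a row does not reach only later rows make up. A row lasts 1/8 s, in which the tool goes at most 62.5 mm and 10.7 degrees, less where a joint would pass 70% of its speed; a pose out of reach is approached as far as the arm can. A call with a gripper value outside its range is refused whole. The fingers move at their own pace and stop on an object; the grip force is fixed at half the most. Time passes only in rows, so rows that repeat a pose let the fingers close. It gives the time, the measured TCP pose, the force, the opening and the grip force at its end, in the units of the state.
- sensors.get_obs(): the state, without advancing time (a new reading comes with each control period).
- vision.camera(name): name is "scene" or "side" or "wrist"; returns the picture (420x560x3 uint8, blue, green, red); there is no depth.
- vision.camera_model(name): a dict with "K" (3x3 intrinsics, pixels), "extrinsics" (4x4, takes a point from world to camera coordinates); the wrist camera has in their place "hand_eye" (4x4, takes a point from camera to tool coordinates, whose origin is the TCP and whose axes are the flange's). Camera axes: x right, y down, z forward; pixel columns grow to the right and rows downward; lengths in m; the calibration is good to about 2 mm. A picture is of the moment at which its call begins: read the wrist's pose just before it. camera_model takes no time and is no camera call.
- ctrl.hand_in(): hands the job in; it is judged then, once.
The state is a dict: "time_s": time; "q": joint angles; "dq": joint speeds; "joint_efforts": joint torques, N m; "eef_pos": TCP position; "eef_rot": TCP orientation; "wrist_force": force on the tool from outside, world axes, zero at the start; "torque": the same for the moment, N m; "opening": opening from 0.0 (shut) to 1.0 (fully open); "grasp_force": force on a finger pad.
Only numpy, scipy, OpenCV 4.12 (cv2) and the standard library are available. Lean on these libraries where they do the work, as an engineer would, in place of code of your own. Each camera call takes 0.05 s, during which the arm holds its last target. There are 200 camera calls.

TASK

Take the pen-shaped coating gauge from its stand by its thick upper part and zero it: set its spring tip inside the ring on the level bare-metal block, gauge upright, tip pressed about half-way in, and keep it there about a second. Then put the tip inside the ring (not the cross) on the dark sample of the tilting stage, gauge square to that sloping face and tip again pressed gently about half-way in, and finish while still holding it there: do not let go. Never press hard, and leave the small things lying around where they are.

Things in the scene. Friction and masses are not known exactly. Their poses are not given: they have to be found in the camera images.
- probe_grip (a point): Centre of the grip of the pen gauge (round, 145 mm long, 0.1 kg), which at the start hangs upright, tip down, in the stand. z axis: along the gauge, tip to top. Grip: grey cylinder with black bands, 24 mm wide, from 34 mm below to 30 mm above this point; under it a black flange 32 mm wide, 6 mm thick, resting on the collar. The end of the tip, fully out, is 115 mm below this point.
- probe_tip (a point): End of the gauge's spring tip, on the gauge's axis: steel pin 8 mm in diameter with a round end, sticking out 18 mm from a nose 12 mm wide that widens to a steel shaft 18 mm wide below the flange. It moves up into the gauge as it is pressed.
- probe_plunger (a joint): How far the spring tip is pushed into the gauge, m: 0 fully out, 0.010 at its stop. The spring pushes back with 0.8 N at first, rising by 0.4 N per mm to 4.8 N at the stop.
- stand_collar (a point): Centre of the upper rim of the stand's collar, 90 mm above the counter. Fixed stand: round foot 80 mm wide, thin post beside the collar ending below its rim, open upright collar 32 mm outside, 22 mm inside, 40 mm tall, in which the gauge hangs by its flange; lift the gauge straight up 85 mm to clear it.
- zero_mark (a point): Centre of the black ring (15 mm diameter) in the middle of the top of the zero block: a level bare-steel block 66 x 60 mm, top 22 mm above the counter, fixed. Its z axis points up, square to the top.
- zero_block: The same block; origin at the centre of its underside.
- sample_mark (a point): Centre of the bright ring (15 mm diameter) on the dark sample (54 x 58 mm), 13 mm to one side of the middle of its face; a cross lies 28 mm away on the other side. z axis: out of the sample, square to its face, up and leaning roughly to the robot's left (+y) by 12 to 25 degrees. The face's middle is 50 mm above the counter.
- sample: Tilting plate (66 x 70 mm) with the sample on it; origin under the middle of the plate, 40 mm above the counter, on its pivot line. It pivots about its own y axis with stiff friction (0.6 N m), so it stays as found under a light push. Fixed cheeks beside it reach 53 mm above the counter, 37 to 49 mm from the middle.
- vial_mid (a point): Bystander, to be left alone: glass vial with a white cap, 17 mm wide, 54 mm tall; this point is at about half its height.
- steel_tweezers_mid (a point): Bystander, to be left alone: steel tweezers lying flat, 15 x 110 x 8 mm; this point is at about half its height.
- chip_box_mid (a point): Bystander, to be left alone: flat hinged chip box, 57 x 52 x 12 mm; this point is at about half its height.
- sensor_puck_mid (a point): Bystander, to be left alone: round black sensor puck with a short cable stub, 51 x 66 x 18 mm; this point is at about half its height.
- pot_of_screws_mid (a point): Bystander, to be left alone: metal pot of screws, 49 mm wide, 21 mm tall; this point is at about half its height.
- dropper_bottle_mid (a point): Bystander, to be left alone: small white dropper bottle with a dark tip, 30 mm wide, 76 mm tall; this point is at about half its height.
Not all that is in view belongs to the job. Leave any blue look-alike of the zero_block alone.

How it is judged:
By the outcome, as a careful person would: the job done as asked, in the order asked, and still so for the second after the job is handed in, while the arm keeps its last pose, push and grip.
It also fails if it takes over 48 s, if anything falls off the work surface, if the arm or the gripper's body presses on something with over 40 N, if the wrist force passes 120 N, or if a joint passes its speed limit or range.

## Working session

There is one attempt and no reset: what is moved stays moved. The work goes in short steps, Python scripts to look and compute and a tool call to move; the robot and the scene stay as the last step left them, time stands still between calls to the robot, and variables do not carry over. Pictures are saved under pics/ and viewed, at most 10 in all, crops included, and the job is handed in when it is done.

Besides the shell and the picture viewer there is one more tool, called after "Emit:" as name(argument=value, ...), one argument or row to a line, values as JSON. carry_out: Moves the arm, as the interface text tells. Its arguments: {"type":"object","properties":{"deltas":{"type":"string"}},"required":["deltas"]}

```bash
mkdir -p pics; ls; python3 - <<'E'
from bench import sensors, vision
import cv2, numpy as np
o=sensors.get_obs(); print(o)
ims=[]
for n in ["scene","side","wrist"]:
    im=vision.camera(n); cv2.imwrite(f"pics/{n}0.png",im); m=vision.camera_model(n); print(n,{k:np.round(v,4).tolist() if not isinstance(v,str) else v for k,v in m.items()})
E
```

```text
pics
{'time_s': 0.0, 'q': array([-2.06268124e-01,  1.81529262e-01,  1.60800365e+00,  2.76945249e-06,
        1.35383502e+00, -2.06290198e-01]), 'dq': array([-0.00048196, -0.00025706, -0.00018587,  0.00033219,  0.00137927,
        0.00055026]), 'joint_efforts': array([ 3.41415571e-04, -4.44869328e+01, -3.51340663e+01, -2.51131587e-04,
        9.11703974e-03,  3.43231875e-05]), 'eef_pos': array([5.74439793e-01, 1.53934961e-04, 2.30392902e-01]), 'eef_rot': array([-7.43645849e-04,  7.07098910e-01,  7.07114095e-01, -4.84662071e-04]), 'wrist_force': array([ 0.72341318, -0.31417633, -0.13998753]), 'torque': array([-0.02753892, -0.030878  , -0.00322826]), 'grasp_force': 0.0, 'opening': 1.0022319707526628}
scene {'K': [[500.2572, 0.0, 283.7685], [0.0, 500.2572, 209.2692], [0.0, 0.0, 1.0]], 'extrinsics': [[0.5451, -0.8383, 0.0066, -0.3211], [-0.3764, -0.2518, -0.8916, 0.3105], [0.7491, 0.4835, -0.4528, 0.8059], [0.0, 0.0, 0.0, 1.0]]}
side {'K': [[488.9144, 0.0, 276.1212], [0.0, 488.9144, 201.7454], [0.0, 0.0, 1.0]], 'extrinsics': [[0.9958, -0.0912, 0.0062, -0.5334], [-0.044, -0.5376, -0.842, 0.0779], [0.0801, 0.8382, -0.5394, 1.017], [0.0, 0.0, 0.0, 1.0]]}
wrist {'K': [[376.1171, 0.0, 282.402], [0.0, 376.1171, 207.9512], [0.0, 0.0, 1.0]], 'hand_eye': [[-0.0001, -0.9583, -0.2857, 0.0724], [1.0, 0.0, -0.0003, -0.0002], [0.0003, -0.2857, 0.9583, -0.1423], [0.0, 0.0, 0.0, 1.0]]}
```

View pics/scene0.png

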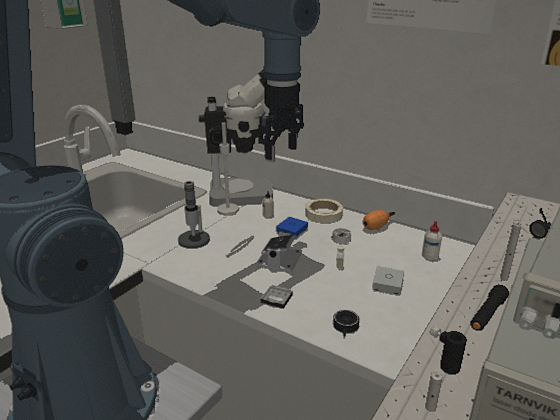

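View pics/side0.png

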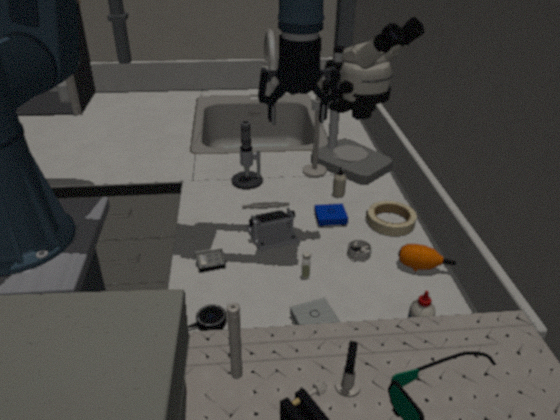

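Scene view: the gauge hangs in its stand at (192,200), the tilting sample is at (282,250), and the bare block with its ring is at (388,277). Side view: gauge (246,140), sample (273,228), block (315,315).
These could be mistaken for the targets:
- **Gauge:** the black pen on the pegboard at scene (490,307), the post at scene (437,385), and the microscope parts.
- **Block:** the blue block at scene (292,226) / side (331,215), and the chip box at scene (277,296).

I choose the upright gauge in its collar stand and the grey ringed block. One close crop to check.

```bash
cat > h.py <<'E'
import numpy as np, cv2
from scipy.spatial.transform import Rotation as R
from bench import sensors, vision
def rot(q): return R.from_quat([q[1],q[2],q[3],q[0]])
def cam(name,o=None):
    m=vision.camera_model(name); K=np.array(m["K"])
    if name=="wrist":
        T=np.eye(4);T[:3,:3]=rot(o["eef_rot"]).as_matrix();T[:3,3]=o["eef_pos"]
        E=np.linalg.inv(T@np.array(m["hand_eye"]))
    else: E=np.array(m["extrinsics"])
    return K,E
def ray(c,uv):
    K,E=c; d=E[:3,:3].T@np.linalg.solve(K,[uv[0],uv[1],1]); return -E[:3,:3].T@E[:3,3], d/np.linalg.norm(d)
def plane(c,uv,z):
    p,d=ray(c,uv); return p+d*(z-p[2])/d[2]
def tri(c1,u1,c2,u2):
    p,d=ray(c1,u1);q,e=ray(c2,u2)
    s=np.linalg.lstsq(np.c_[d,-e],q-p,rcond=None)[0]; a=p+d*s[0];b=q+e*s[1]; return (a+b)/2,np.linalg.norm(a-b)
def proj(c,X):
    K,E=c; x=K@(E[:3,:3]@X+E[:3,3]); return x[:2]/x[2]
E
python3 - <<'E'
from h import *
s=cv2.imread("pics/scene0.png");d=cv2.imread("pics/side0.png")
def crop(im,x,y,w,h): return cv2.resize(im[y:y+h,x:x+w],(400,300),interpolation=cv2.INTER_CUBIC)
cv2.imwrite("pics/c1.png",np.vstack([np.hstack([crop(s,140,170,120,90),crop(d,190,110,120,90)]),np.hstack([crop(s,240,220,80,60),crop(d,230,190,80,60)])]))
S=cam("scene");D=cam("side")
print("block",tri(S,(388,277),D,(315,314)),plane(S,(388,277),.022),plane(D,(315,314),.022))
print("gaugetop",tri(S,(190,184),D,(246,124)))
print("sample",tri(S,(282,245),D,(273,225)))
E
```

```text
block (array([ 0.57521662, -0.28045298,  0.01856856]), np.float64(9.991664809803402e-05)) [ 0.57041065 -0.28205106  0.022     ] [ 0.57449711 -0.28383568  0.022     ]
gaugetop (array([0.48252345, 0.19864676, 0.15572211]), np.float64(0.0005032040221145038))
sample (array([ 0.52640997, -0.03752523,  0.03795905]), np.float64(0.010015717440319705))
```

View pics/c1.png

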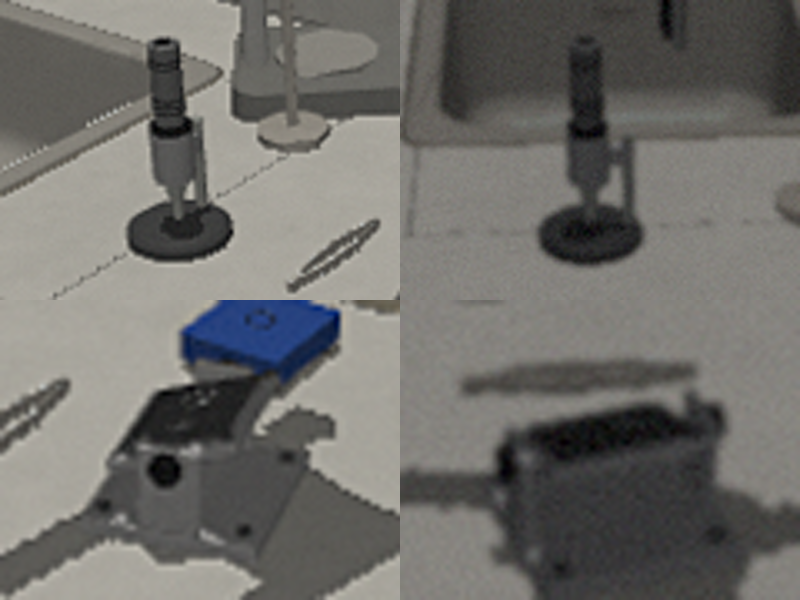

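```bash
python3 - <<'E'
from h import *
S=cam("scene");D=cam("side")
print("top",tri(S,(189,182.6),D,(245.5,122.6)));print("fl",tri(S,(191.6,208.4),D,(246.4,149)))
print("collar rim fixed z", plane(S,(191.6,208.4),.093),plane(D,(246.4,149),.093))
print("pole",tri(S,(228,210),D,(315,171)),"vial",plane(S,(340,268),0),"dropper",plane(S,(268,217),0),"box",plane(S,(276,299),0))
E
```

```text
top (array([0.48156744, 0.20050547, 0.15886154]), np.float64(0.0012526166958109497))
fl (array([0.4817577 , 0.19953336, 0.0906275 ]), np.float64(0.00044127314808249473))
collar rim fixed z [0.4786732  0.19655568 0.093     ] [0.48157731 0.19428127 0.093     ]
pole (array([0.65763964, 0.23228103, 0.00338515]), np.float64(0.0013029759999821778)) vial [ 0.57424636 -0.1646615   0.        ] dropper [0.68970958 0.11734539 0.        ] box [ 0.39535491 -0.10645603  0.        ]
```

View pics/wrist0.png

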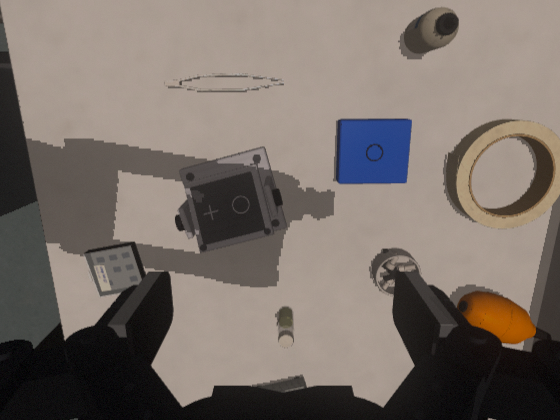

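The wrist view shows the sample's bright ring at (241,205) and its cross at (211,212). The plate leans towards the top of the image (+y), and the pivot knobs are near (180,222) and (277,197). I go above the gauge at about (0.4815, 0.200).

Emit:
carry_out(
  deltas="50 -23 0 0 0 0 0; 100 -46 0 0 0 0 0; 150 -70 0 0 0 0 0; 200 -93 0 0 0 0 0; 200 -93 0 0 0 0 0; 200 -93 0 0 0 0 0",
)

```text
time_s: 0.9
eef_pos: [0.482, 0.1999, 0.2312]
eef_rot: [0.0, 0.707, 0.707, -0.0]
wrist_force: [-0.2, 0.4, -0.6]
opening: 0.999
grasp_force: 0.0
```

```bash
python3 - <<'E'
from h import *
o=sensors.get_obs();im=vision.camera("wrist");cv2.imwrite("pics/w1.png",im);print(o["eef_pos"],o["eef_rot"])
c=cam("wrist",o);print(proj(c,np.array([.4815,.2,.16])),proj(c,np.array([.4815,.2,.13])))
E
```

```text
[0.4820478  0.19987707 0.23118087] [ 1.82384862e-04  7.06799126e-01  7.07414261e-01 -1.59437065e-04]
[281.93048823 221.6659405 ] [281.99448138 207.39754024]
```

View pics/w1.png

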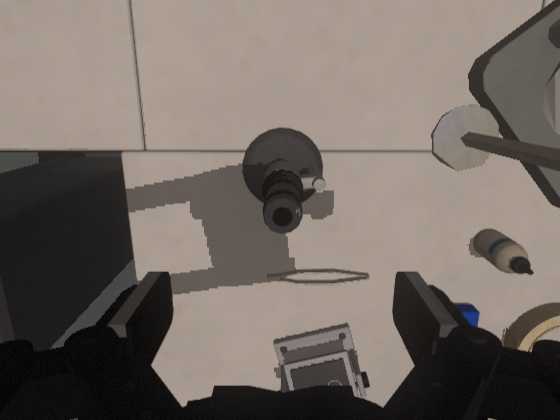

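The gauge's top is at (283,215), against a prediction of (282,222). So the axis lies about 3.5 mm further along +y. Nothing stands in the fingers' way, so I descend and close.

Emit:
carry_out(
  deltas="3.5 0 45 0 0 0 0; 3.5 0 90 0 0 0 0; 3.5 0 117 0 0 0 0; 3.5 0 117 0 0 0 0; 3.5 0 117 0 0 0 0.7; 3.5 0 117 0 0 0 0.9; 3.5 0 117 0 0 0 1; 3.5 0 117 0 0 0 1; 3.5 0 117 0 0 0 1; 3.5 0 117 0 0 0 1; 3.5 0 117 0 0 0 1",
)

```text
time_s: 2.33
eef_pos: [0.4826, 0.2037, 0.1153]
eef_rot: [0.0, 0.707, 0.707, 0.001]
wrist_force: [-1.3, 0.2, 5.8]
opening: 0.263
grasp_force: 58.5
```

Emit:
carry_out(
  deltas="0 0 -15 0 0 0 1; 0 0 -40 0 0 0 1; 0 0 -65 0 0 0 1; 0 0 -90 0 0 0 1; 0 0 -110 0 0 0 1; 0 0 -110 0 0 0 1; 0 0 -110 0 0 0 1",
)

```text
time_s: 3.2
eef_pos: [0.4815, 0.2035, 0.2237]
eef_rot: [-0.0, 0.707, 0.707, -0.0]
wrist_force: [-0.5, -1.1, -1.5]
opening: 0.264
grasp_force: 58.7
```

```bash
python3 - <<'E'
from h import *
o=sensors.get_obs();im=vision.camera("wrist");cv2.imwrite("pics/w2.png",im);print(o["eef_pos"],o["eef_rot"],o["wrist_force"])
c=cam("wrist",o)
cv2.imwrite("pics/w2c.png",cv2.resize(im[120:330,180:380],(760,798)))
T=rot(o["eef_rot"])
for z in (0,.05,.096): print(z,proj(c,o["eef_pos"]+T.apply([0,0,z])))
E
```

```text
[0.48149943 0.20346795 0.22367213] [-2.74931878e-04  7.07090252e-01  7.07123158e-01 -3.73483678e-04] [-0.48898536 -1.0811027  -1.54903994]
0 [282.99619926 276.6972442 ]
0.05 [282.88220217 234.40561314]
0.096 [282.81607191 209.87203803]
```

```bash
python3 - <<'E'
import cv2
im=cv2.imread("pics/w2.png"); cv2.imwrite("pics/w2c.png",cv2.resize(im[120:320,180:380],(600,600),interpolation=cv2.INTER_CUBIC))
E
```

```text
(no output)
```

View pics/w2c.png

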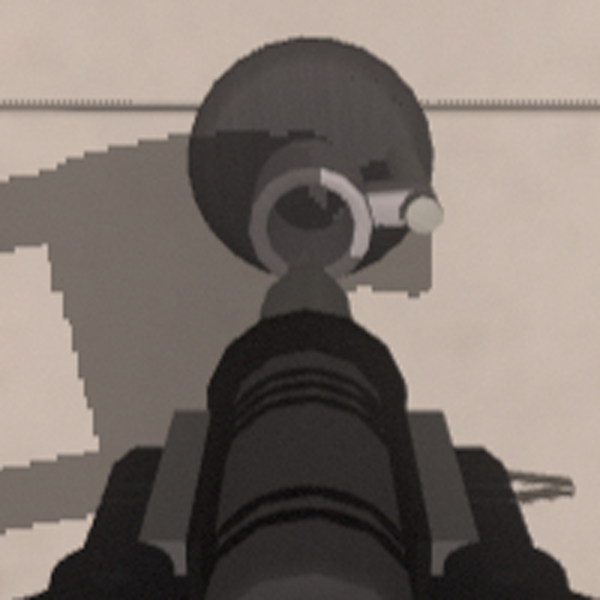

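The gauge is out of its collar and upright in the pads, and its end is near pixel (283,208), close to the tool axis. Next I go above the block.

Emit:
carry_out(
  deltas="-40 8 0 0 0 0 1; -95 19 0 0 0 0 1; -150 30 0 0 0 0 1; -205 40 0 0 0 0 1; -260 50 0 0 0 0 1; -315 60 0 0 0 0 1; -370 71 0 0 0 0 1; -425 81 0 0 0 0 1; -465 89 0 0 0 0 1; -484 92 0 0 0 0 1; -484 92 0 0 0 0 1; -484 92 0 0 0 0 1",
)

```text
time_s: 4.75
eef_pos: [0.5738, -0.2788, 0.2238]
eef_rot: [-0.001, 0.707, 0.708, 0.0]
wrist_force: [0.3, -0.1, -0.9]
opening: 0.267
grasp_force: 58.8
```

```bash
python3 - <<'E'
from h import *
o=sensors.get_obs();im=vision.camera("wrist");cv2.imwrite("pics/w3.png",im);print(o["time_s"],o["eef_pos"],o["eef_rot"],o["wrist_force"])
sd=vision.camera("side");sc=vision.camera("scene");cv2.imwrite("pics/s3.png",sd);cv2.imwrite("pics/sc3.png",sc)
c=cam("wrist",o);T=rot(o["eef_rot"]);tip=o["eef_pos"]+T.apply([0,0,.1003])
print(proj(c,tip),proj(cam("side"),tip),proj(cam("scene"),tip))
a=cv2.resize(im[100:300,180:380],(400,400),interpolation=cv2.INTER_CUBIC)
def cr(i,p):
    u,v=np.int32(p)-50; return cv2.resize(i[v:v+100,u:u+100],(400,400),interpolation=cv2.INTER_CUBIC)[:, :]
b=cr(sd,proj(cam("side"),tip))
cv2.imwrite("pics/c3.png",np.hstack([a,b]))
E
```

```text
4.75 [ 0.57382031 -0.27879728  0.22378686] [-7.76554313e-04  7.06706935e-01  7.07505962e-01  1.38020609e-04] [ 0.30384889 -0.11708745 -0.87814769]
[282.81257192 208.01562039] [317.18277625 264.8912214 ] [392.0013185  235.39145665]
```

View pics/c3.png

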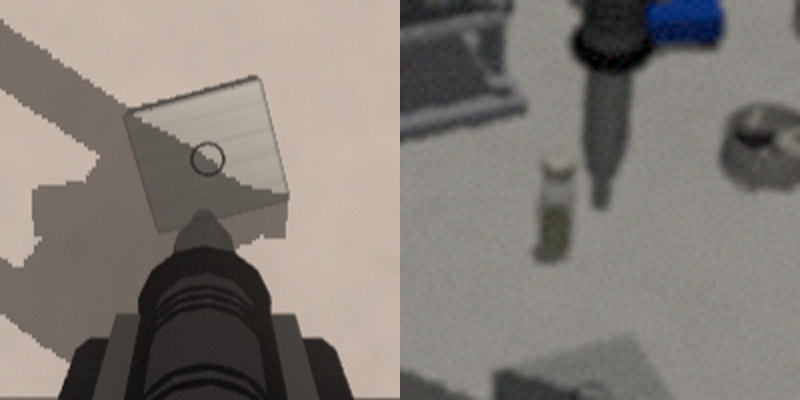

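In the wrist view, the block's ring is at (284,179) and the tip end is at about (281.5,205). In the side view, the tip is at (317,266), which matches the prediction to 1 px.

```bash
python3 - <<'E'
from h import *
o=sensors.get_obs();T=rot(o["eef_rot"]);c=cam("wrist",o);D=cam("side")
p=plane(c,(284,179),.022);print(p,"tool",T.inv().apply(p-o["eef_pos"])*1000)
print(proj(D,o["eef_pos"]+T.apply([0,0,.0253])))
# finer ring from image
im=cv2.imread("pics/w3.png");g=cv2.cvtColor(im,cv2.COLOR_BGR2GRAY)
bh=cv2.morphologyEx(g,cv2.MORPH_BLACKHAT,np.ones((7,7)))[165:195,270:300];ys,xs=np.nonzero(bh>30);print(xs.mean()+270,ys.mean()+165,np.ptp(xs),np.ptp(ys))
E
```

```text
[ 0.57538018 -0.28110654  0.022     ] tool [ -2.17380071   1.1898164  202.49709946]
[320.15063083 225.38942106]
283.8076923076923 177.92307692307693 17 16
```

Emit:
carry_out(
  deltas="-2 1.5 30 0 0 0 1; -2 1.5 65 0 0 0 1; -2 1.5 88 0 0 0 1; -2 1.5 95 0 0 0 1; -2 1.5 95 0 0 0 1; -2 1.5 95 0 0 0 1",
)

```text
time_s: 5.65
eef_pos: [0.5764, -0.2829, 0.131]
eef_rot: [0.001, 0.707, 0.707, 0.0]
wrist_force: [0.3, -0.4, -1.1]
opening: 0.265
grasp_force: 58.8
```

```bash
python3 - <<'E'
from h import *
o=sensors.get_obs();im=vision.camera("wrist");sd=vision.camera("side");print(o["time_s"],o["eef_pos"],o["eef_rot"],o["wrist_force"])
c=cam("wrist",o);T=rot(o["eef_rot"]);tip=o["eef_pos"]+T.apply([0,0,.1003]);D=cam("side")
m=np.array([.5754,-.281,.022]);print("tip",tip,proj(c,tip),proj(D,tip),"mark",proj(c,m),proj(D,m))
def cr(i,p,r=40):
    u,v=np.int32(p)-r; return cv2.resize(i[v:v+2*r,u:u+2*r],(400,400),interpolation=cv2.INTER_CUBIC)
print(np.int32(proj(c,tip))-40,np.int32(proj(D,tip))-25)
cv2.imwrite("pics/c4.png",np.hstack([cr(im,proj(c,tip)),cr(sd,proj(D,tip),25)]))
E
```

```text
5.65 [ 0.57640063 -0.28285466  0.13095084] [1.27625793e-03 7.06994595e-01 7.07217771e-01 1.96112346e-04] [ 0.25238357 -0.35943449 -1.07335051]
tip [ 0.57660951 -0.28300784  0.03065117] [282.8124537  208.01557025] [316.44003222 309.80225834] mark [281.03447173 201.6587451 ] [315.26721822 312.72527372]
[242 168] [291 284]
```

View pics/c4.png

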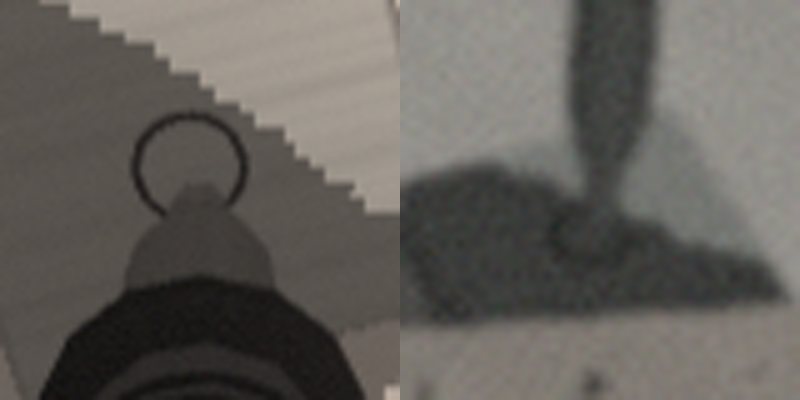

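In the wrist crop the ring centre is at (280,201.6) and the tip's front edge is at (281.4,204.4). The side crop shows the tip about 2 mm too far in +x. The correction is +2.3 in tool x and -1.5 in tool y. I take a force baseline first, then approach.

```bash
cat >> h.py <<'E'
def favg(n=8):
    F=[];P=[]
    for _ in range(n):
        o=sensors.get_obs();F.append(o["wrist_force"]);P.append(o["eef_pos"]);vision.camera("wrist")
    F=np.array(F);print("t",o["time_s"],"F",F.mean(0).round(2),"sd",F.std(0).round(2),"pos",np.mean(P,0).round(5),"grip",round(o["grasp_force"],1))
    return F.mean(0)
E
python3 -c "
from h import *
favg(8)"
```

```text
t 6.1 F [ 0.09 -0.34 -0.81] sd [0.35 0.41 0.49] pos [ 0.57581 -0.28271  0.13   ] grip 58.8
```

Emit:
carry_out(
  deltas="2.3 -1.5 0 0 0 0 1; 2.3 -1.5 3 0 0 0 1; 2.3 -1.5 7 0 0 0 1; 2.3 -1.5 7 0 0 0 1; 2.3 -1.5 7 0 0 0 1",
)

```text
time_s: 6.78
eef_pos: [0.5739, -0.2802, 0.1223]
eef_rot: [-0.0, 0.707, 0.707, -0.0]
wrist_force: [0.2, 1.1, -0.7]
opening: 0.259
grasp_force: 58.8
```

```bash
python3 -c "
from h import *
favg(6)"
```

```text
t 7.025 F [-0.05  0.17 -0.62] sd [0.52 0.58 0.53] pos [ 0.57398 -0.28018  0.12229] grip 58.8
```

Emit:
carry_out(
  deltas="0 0 2 0 0 0 1; 0 0 4 0 0 0 1; 0 0 4 0 0 0 1",
)

```text
time_s: 7.45
eef_pos: [0.5741, -0.2802, 0.1183]
eef_rot: [0.0, 0.707, 0.707, 0.0]
wrist_force: [-0.2, 0.4, 1.8]
opening: 0.267
grasp_force: 58.9
```

```bash
python3 -c "
from h import *
favg(8)
o=sensors.get_obs();im=vision.camera('wrist');c=cam('wrist',o);D=cam('side');sd=vision.camera('side')
m=np.array([.575,-.281,.022]);u,v=np.int32(proj(c,m))-25;a,b=np.int32(proj(D,m))-25;print(u,v,a,b)
f=lambda i,u,v:cv2.resize(i[v:v+50,u:u+50],(400,400),interpolation=cv2.INTER_CUBIC)
cv2.imwrite('pics/c5.png',np.hstack([f(im,u,v),f(sd,a,b)]))"
```

```text
t 7.8 F [-0.34  0.18  1.78] sd [0.26 0.51 0.35] pos [ 0.5741  -0.28025  0.11843] grip 58.9
259 185 290 287
```

View pics/c5.png

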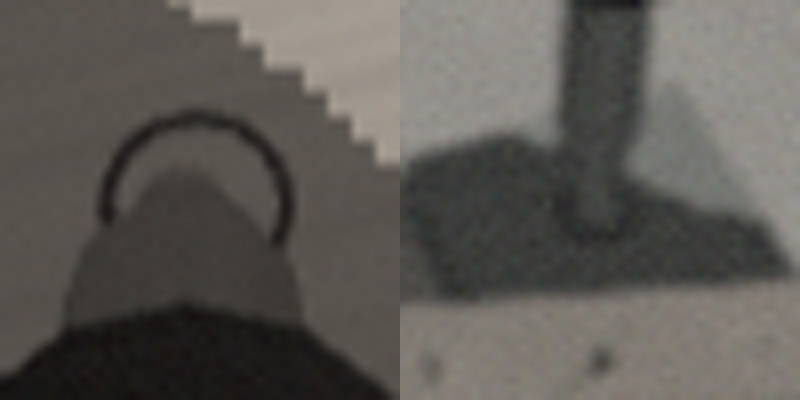

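The tip sits inside the ring in both views. Wrist view: ring centre (283.6,211), tip about (281.5,211). The force rose by 2.5 N, which is about 4.2 mm of compression. I press 0.8 mm more and hold.

Emit:
carry_out(
  deltas="0 0.6 0.8 0 0 0 1; 0 0.6 0.8 0 0 0 1; 0 0.6 0.8 0 0 0 1; 0 0.6 0.8 0 0 0 1; 0 0.6 0.8 0 0 0 1; 0 0.6 0.8 0 0 0 1; 0 0.6 0.8 0 0 0 1; 0 0.6 0.8 0 0 0 1; 0 0.6 0.8 0 0 0 1; 0 0.6 0.8 0 0 0 1",
)

```text
time_s: 9.2
eef_pos: [0.5746, -0.2802, 0.1175]
eef_rot: [-0.0, 0.707, 0.707, -0.0]
wrist_force: [-1.0, -0.2, 1.5]
opening: 0.264
grasp_force: 59.1
```

```bash
python3 -c "
from h import *
favg(8)"
```

```text
t 9.55 F [-1.57 -0.15  1.79] sd [0.49 0.42 0.22] pos [ 0.57462 -0.28019  0.11749] grip 59.1
```

Force is steady at about 2.6 N net (about 5 mm) and it has been held for about 2 s. I lift off and use the first wrist picture to work out the sample's pose.

Emit:
carry_out(
  deltas="0 0 -10 0 0 0 1; 0 0 -45 0 0 0 1; 0 0 -80 0 0 0 1; 0 0 -110 0 0 0 1; 0 0 -120 0 0 0 1",
)

```text
time_s: 10.22
eef_pos: [0.5758, -0.2807, 0.2404]
eef_rot: [0.002, 0.707, 0.707, 0.001]
wrist_force: [-0.1, -0.1, -1.7]
opening: 0.266
grasp_force: 58.9
```

```bash
cat >> h.py <<'E'
def quad(im,roi):
    x,y,w,h=roi; g=cv2.GaussianBlur(cv2.cvtColor(im,cv2.COLOR_BGR2GRAY),(3,3),0)[y:y+h,x:x+w]
    t=cv2.threshold(g,0,255,cv2.THRESH_OTSU)[0]
    out=[]
    for th in (40,45,50,55,60,70):
        m=cv2.morphologyEx(np.uint8(g<th)*255,cv2.MORPH_OPEN,np.ones((5,5)))
        m=cv2.morphologyEx(m,cv2.MORPH_CLOSE,np.ones((9,9)))
        cs=cv2.findContours(m,cv2.RETR_EXTERNAL,cv2.CHAIN_APPROX_NONE)[0]
        if cs:
            k=max(cs,key=cv2.contourArea); a=cv2.approxPolyDP(k,.06*cv2.arcLength(k,True),True)[:,0]+[x,y]
            out.append((th,cv2.contourArea(k),a.tolist()))
    return out
E
python3 - <<'E'
from h import *
im=cv2.imread("pics/wrist0.png");g=cv2.cvtColor(im,cv2.COLOR_BGR2GRAY)
print(g[210,180:285:4].tolist(),g[150:255:4,225].tolist())
for q in quad(im,(175,150,115,110)): print(q)
o=dict(eef_pos=np.array([.5747,.00015,.231]),eef_rot=[0,.7071068,.7071068,0]);c=cam("wrist",o)
print(plane(c,(241,205),.05),plane(c,(211,212),.05))
E
```

```text
[79, 54, 53, 78, 41, 40, 40, 39, 38, 60, 38, 34, 37, 38, 44, 36, 37, 38, 35, 36, 39, 77, 60, 77, 64, 77, 91] [157, 157, 120, 135, 80, 79, 78, 45, 38, 39, 41, 39, 37, 35, 37, 37, 37, 34, 35, 38, 39, 35, 38, 76, 71, 89, 91]
(40, 2102.0, [[210, 195], [204, 241], [261, 228], [253, 193]])
(45, 3316.5, [[250, 174], [199, 186], [204, 242], [263, 228]])
(50, 3462.5, [[250, 173], [198, 186], [204, 243], [277, 225]])
(55, 3625.0, [[250, 173], [195, 185], [201, 249], [277, 225]])
(60, 3956.0, [[250, 172], [187, 174], [201, 250], [278, 225]])
(70, 4537.0, [[278, 219], [251, 172], [187, 173], [175, 229], [206, 250]])
[ 0.53735281 -0.02110871  0.05      ] [ 0.51015078 -0.02766665  0.05      ]
```

Emit:
carry_out(
  deltas="45 -15 0 0 0 0 1; 95 -34 10 0 0 0 1; 135 -48 30 0 0 0 1; 146 -51 40 0 0 0 1; 146 -51 40 0 0 0 1; 146 -51 40 0 0 0 1; 146 -51 40 0 0 0 1",
)

```text
time_s: 11.1
eef_pos: [0.5243, -0.1355, 0.1981]
eef_rot: [0.001, 0.708, 0.707, 0.0]
wrist_force: [-0.2, 0.6, -1.5]
opening: 0.265
grasp_force: 59.0
```

```bash
cat > snap.py <<'E'
import sys,pickle
from h import *
n=sys.argv[1];o=sensors.get_obs();im=vision.camera("wrist");cv2.imwrite(f"pics/{n}.png",im);pickle.dump(o,open(n+".pkl","wb"));print(o["eef_pos"],o["eef_rot"])
E
python3 snap.py A
```

```text
[ 0.52434358 -0.13551746  0.19810088] [6.73575101e-04 7.07553249e-01 7.06659694e-01 1.50637438e-04]
```

Emit:
carry_out(
  deltas="30 0 0 0 0 0 1; 60 0 0 0 0 0 1; 65 0 0 0 0 0 1; 65 0 0 0 0 0 1; 65 0 0 0 0 0 1; 65 0 0 0 0 0 1",
)

```text
time_s: 11.9
eef_pos: [0.5237, -0.07, 0.1975]
eef_rot: [0.0, 0.707, 0.707, -0.0]
wrist_force: [0.4, -0.1, -1.8]
opening: 0.266
grasp_force: 59.0
```

```bash
python3 snap.py B; cat > edges.py <<'E'
from h import *
import pickle
u=np.array([.972,.236,0]);u/=np.linalg.norm(u);C=np.array([.5247,-.0242,.05]);th=np.radians(18)
w=np.array([-u[1],u[0],0]);d=w*np.cos(th)-np.array([0,0,1])*np.sin(th)   # down-slope, towards +y
P0=[C+a*.029*u+b*.027*d for a,b in((-1,1),(1,1),(1,-1),(-1,-1))]
def corners(im,c):
    g=cv2.GaussianBlur(cv2.cvtColor(im,cv2.COLOR_BGR2GRAY),(3,3),0).astype(np.float32)
    p=[proj(c,X) for X in P0];ctr=np.mean(p,0);L=[];res=[]
    for i in range(4):
        a,b=p[i],p[(i+1)%4];t=(b-a)/np.linalg.norm(b-a);n=np.array([-t[1],t[0]]);n*=np.sign(n@(a-ctr))
        pts=[]
        for s in np.linspace(.12,.88,30):
            k=np.arange(-9,10,.5);q=(a+(b-a)*s)[None]+k[:,None]*n
            v=cv2.remap(g,q[:,0].astype(np.float32),q[:,1].astype(np.float32),cv2.INTER_LINEAR).ravel()
            ok=np.nonzero((v[1:]>=57)&(v[:-1]<57))[0]
            if len(ok): 
                j=ok[np.argmin(abs(k[ok]))] if True else 0
                pts.append(q[j]+(57-v[j])/(v[j+1]-v[j])*.5*n)
        pts=np.float32(pts)
        for _ in range(4):
            vx,vy,x,y=cv2.fitLine(pts,cv2.DIST_HUBER,0,.01,.01).ravel();e=abs((pts[:,0]-x)*vy-(pts[:,1]-y)*vx)
            if e.max()<1: break
            pts=pts[e<max(1,1.5*np.median(e))]
        L.append((vx,vy,x,y));res.append((len(pts),round(float(e.max()),2)))
    out=[]
    for i in range(4):
        A,B=L[i-1],L[i];s=np.linalg.solve(np.array([[A[0],-B[0]],[A[1],-B[1]]]),np.array([B[2]-A[2],B[3]-A[3]]));out.append([A[2]+s[0]*A[0],A[3]+s[0]*A[1]])
    return np.array(out),res,np.array(p)
if __name__=="__main__":
    V=[]
    for n in("wrist0","A","B"):
        o=dict(eef_pos=np.array([.5747,.00015,.231]),eef_rot=[0,.7071068,.7071068,0]) if n=="wrist0" else pickle.load(open(n+".pkl","rb"))
        if n!="wrist0": o["eef_rot"]=[0,.7071068,.7071068,0]
        c=cam("wrist",o);q,r,p=corners(cv2.imread(f"pics/{n}.png"),c);print(n,q.round(1).tolist(),r,p.round(0).tolist());V.append((c,q))
    for i,j in((0,1),(1,2),(0,2)):
        X=[tri(V[i][0],V[i][1][k],V[j][0],V[j][1][k]) for k in range(4)];g=max(x[1] for x in X);X=np.array([x[0] for x in X])
        ctr=X.mean(0);n=np.cross(X[0]-X[2],X[1]-X[3]);n*=np.sign(n[2])/np.linalg.norm(n);print(i,j,ctr.round(4),"n",n.round(3),"tilt",np.degrees(np.arccos(n[2])).round(1),"gap",round(g,4),"sides",[round(np.linalg.norm(X[k]-X[k-1]),4) for k in range(4)],X[:,2].round(4))
E
python3 edges.py
```

```text
[ 0.52366899 -0.07000432  0.1974822 ] [ 5.66103527e-05  7.07461556e-01  7.06751821e-01 -7.91836792e-05]
wrist0 [[189.5, 187.1999969482422], [250.5, 170.89999389648438], [265.29998779296875, 229.10000610351562], [203.1999969482422, 244.89999389648438]] [(30, 0.2), (30, 0.11), (30, 0.18), (27, 0.34)] [[190.0, 186.0], [252.0, 172.0], [265.0, 231.0], [203.0, 245.0]]Traceback (most recent call last):
  File "edges.py", line 34, in <module>
    c=cam("wrist",o);q,r,p=corners(cv2.imread(f"pics/{n}.png"),c);print(n,q.round(1).tolist(),r,p.round(0).tolist());V.append((c,q))
                           ~~~~~~~^^^^^^^^^^^^^^^^^^^^^^^^^^^^^^^
  File "edges.py", line 21, in corners
    vx,vy,x,y=cv2.fitLine(pts,cv2.DIST_HUBER,0,.01,.01).ravel();e=abs((pts[:,0]-x)*vy-(pts[:,1]-y)*vx)
              ~~~~~~~~~~~^^^^^^^^^^^^^^^^^^^^^^^^^^^^^^
cv2.error: OpenCV(4.12.0) /io/opencv/modules/imgproc/src/linefit.cpp:618: error: (-215:Assertion failed) npoints2 >= 0 || npoints3 >= 0 in function 'fitLine'
```

```bash
python3 - <<'E'
from edges import *
for n in "AB":
    o=pickle.load(open(n+".pkl","rb"));c=cam("wrist",o);g=cv2.cvtColor(cv2.imread(f"pics/{n}.png"),cv2.COLOR_BGR2GRAY)
    p=np.array([proj(c,X) for X in P0]);print(n,p.round(0).tolist())
    for i in range(4):
        m=(p[i]+p[(i+1)%4])/2;t=m-p.mean(0);t/=np.linalg.norm(t);print([int(g[int(y),int(x)]) if 0<=y<420 else -1 for x,y in (m+k*t for k in range(-14,15,2))])
E
```

```text
A [[235.0, 13.0], [314.0, -9.0], [332.0, 65.0], [252.0, 85.0]]
[67, 63, 69, 68, 67, 67, 82, 137, 140, -1, -1, -1, -1, -1, -1]
[95, 65, 65, 65, 63, 66, 67, 143, 143, 143, 126, 61, 62, 114, 153]
[64, 66, 65, 68, 68, 68, 68, 54, 142, 144, 146, 143, 79, 83, 93]
[165, 153, 169, 74, 69, 68, 68, 64, 142, 145, 148, 80, 71, 103, 157]
B [[239.0, 107.0], [313.0, 89.0], [330.0, 158.0], [255.0, 176.0]]
[76, 74, 75, 78, 76, 76, 75, 148, 151, 156, 165, 178, 174, 176, 177]
[74, 148, 74, 74, 75, 74, 77, 157, 158, 158, 131, 66, 81, 146, 167]
[72, 73, 73, 73, 74, 74, 71, 103, 159, 162, 161, 110, 162, 131, 186]
[187, 177, 187, 82, 73, 73, 75, 68, 152, 156, 153, 79, 74, 122, 172]
```

```bash
sed -i 's/def corners(im,c):/def corners(im,c,T=57):/; s/>=57)/>=T)/; s/<57)/<T)/; s/(57-v/(T-v/; s/{n}.png"),c)/{n}.png"),c,57 if n=="wrist0" else 108)/' edges.py; python3 edges.py; python3 - <<'E'
from edges import *
o=pickle.load(open("B.pkl","rb"));c=cam("wrist",o);g=cv2.cvtColor(cv2.imread("pics/B.png"),cv2.COLOR_BGR2GRAY)
q=corners(cv2.imread("pics/B.png"),c,108)[0];m=np.zeros_like(g);cv2.fillConvexPoly(m,np.int32(q.mean(0)+(q-q.mean(0))*.9),255)
n,l,s,ct=cv2.connectedComponentsWithStats(np.uint8((g>108)&(m>0)))
for k in range(1,n): print(s[k].tolist(),ct[k].round(1), [s[k,0]+s[k,2]/2-.5,s[k,1]+s[k,3]/2-.5], plane(c,ct[k],.05).round(4))
E
```

```text
wrist0 [[189.5, 187.1999969482422], [250.5, 170.89999389648438], [265.29998779296875, 229.10000610351562], [203.1999969482422, 244.89999389648438]] [(30, 0.2), (30, 0.11), (30, 0.18), (27, 0.34)] [[190.0, 186.0], [252.0, 172.0], [265.0, 231.0], [203.0, 245.0]]
A [[233.60000610351562, 14.899999618530273], [311.6000061035156, -9.199999809265137], [331.20001220703125, 63.79999923706055], [251.6999969482422, 86.5]] [(18, 0.17), (30, 0.11), (30, 0.34), (30, 0.83)] [[236.0, 13.0], [315.0, -9.0], [332.0, 65.0], [252.0, 85.0]]
B [[238.1999969482422, 108.80000305175781], [310.79998779296875, 88.0999984741211], [328.70001220703125, 156.10000610351562], [254.89999389648438, 176.0]] [(30, 0.6), (30, 0.12), (29, 0.48), (30, 0.64)] [[239.0, 107.0], [313.0, 89.0], [330.0, 158.0], [255.0, 176.0]]
0 1 [ 0.5239 -0.0244  0.0481] n [-0.087  0.293  0.952] tilt 17.8 gap 0.0011 sides [np.float64(0.0541), np.float64(0.0581), np.float64(0.054), np.float64(0.0585)] [0.0394 0.0402 0.0564 0.0563]
1 2 [ 0.5236 -0.0243  0.0484] n [-0.076  0.258  0.963] tilt 15.6 gap 0.0005 sides [np.float64(0.0533), np.float64(0.0577), np.float64(0.0531), np.float64(0.0585)] [0.0408 0.0417 0.0554 0.0557]
0 2 [ 0.524  -0.0245  0.0472] n [-0.08   0.318  0.945] tilt 19.1 gap 0.0008 sides [np.float64(0.0542), np.float64(0.0581), np.float64(0.0541), np.float64(0.0583)] [0.0384 0.0384 0.0558 0.0564]
[289, 117, 21, 21, 98] [299.5 127. ] [np.float64(299.0), np.float64(127.0)] [ 0.5364 -0.0202  0.05  ]
[255, 128, 18, 18, 84] [263.6 136.6] [np.float64(263.5), np.float64(136.5)] [ 0.5091 -0.0274  0.05  ]
```

The sample triangulates well. The sides come out at 54 x 58 mm, the tilt is about 17.6°, the normal is about (-0.080, 0.292, 0.953), and the ring is at about (0.5368, -0.0206, 0.050). I tilt the gauge and hover 12 mm off the face.

Emit:
carry_out(
  deltas="27 1.5 0 -0.027 -0.098 0 1; 55 3 0 -0.054 -0.197 0 1; 82 4.5 0 -0.081 -0.296 0 1; 82 4.5 25 -0.081 -0.296 0 1; 82 4.5 40.5 -0.081 -0.296 0 1; 82 4.5 40.5 -0.081 -0.296 0 1; 82 4.5 40.5 -0.081 -0.296 0 1; 82 4.5 40.5 -0.081 -0.296 0 1",
)

```text
time_s: 12.95
eef_pos: [0.5288, 0.0121, 0.158]
eef_rot: [0.133, 0.699, 0.698, -0.075]
wrist_force: [-0.3, -0.7, -0.2]
opening: 0.268
grasp_force: 58.9
```

```bash
python3 - <<'E'
from h import *
f=favg(6);n=np.array([-.08,.292,.953]);print("Fn0",f@n)
o=sensors.get_obs();T=rot(o["eef_rot"]);im=vision.camera("wrist");c=cam("wrist",o);cv2.imwrite("pics/w6.png",im)
tip=o["eef_pos"]+T.apply([-.0003,-.0004,.1002]);m=np.array([.5368,-.0206,.05])
print("z",T.apply([0,0,1]),"tip",tip,"mark in tool rel tip mm",T.inv().apply(m-tip)*1e3)
pm=proj(c,m);print("pred tip px",proj(c,tip),"mark px",pm)
g=cv2.cvtColor(im,cv2.COLOR_BGR2GRAY);x,y=np.int32(pm);w=g[y-30:y+30,x-30:x+30];print(w[::15,::10].tolist())
for th in(70,90,108,130):
    k,l,s,ct=cv2.connectedComponentsWithStats(np.uint8(w>th))
    print(th,[(s[i].tolist(),(ct[i]+[x-30,y-30]).round(1).tolist()) for i in range(1,k) if 15<s[i,4]<600])
E
```

```text
t 13.2 F [-0.28 -0.14 -1.24] sd [0.36 0.39 0.51] pos [0.52856 0.01244 0.15766] grip 58.9
Fn0 -1.203941410447693
z [ 0.0800608  -0.29135848 -0.95325784] tip [ 0.53583216 -0.01671893  0.06174885] mark in tool rel tip mm [-0.27771067 -0.02225489 12.40794972]
pred tip px [282.23581451 208.61591933] mark px [282.2163694  203.93463849]
[[49, 50, 50, 52, 55, 102], [49, 48, 48, 50, 84, 182], [78, 81, 66, 80, 179, 86], [79, 80, 71, 73, 70, 87]]
70 []
90 [([46, 0, 14, 55, 398], [306.3, 192.7]), ([33, 20, 8, 19, 45], [289.7, 200.8]), ([18, 24, 6, 15, 27], [272.1, 205.7])]
108 [([46, 1, 14, 54, 324], [306.5, 195.0]), ([33, 20, 8, 19, 37], [289.8, 200.7])]
130 [([47, 2, 13, 51, 299], [306.5, 194.8]), ([33, 20, 8, 18, 27], [289.7, 200.7])]
```

The ring's measured centre, about (281.6,204.5), agrees with the predicted mark at (282,204). I approach along the tool axis to about 3 mm of press.

Emit:
carry_out(
  deltas="-0.3 0 4 0 0 0 1; -0.3 0 8 0 0 0 1; -0.3 0 11 0 0 0 1; -0.3 0 13 0 0 0 1; -0.3 0 15 0 0 0 1; -0.3 0 15 0 0 0 1; -0.3 0 15 0 0 0 1",
)

```text
time_s: 14.18
eef_pos: [0.5292, 0.0082, 0.1429]
eef_rot: [0.133, 0.699, 0.699, -0.076]
wrist_force: [-1.7, 0.3, 0.2]
opening: 0.265
grasp_force: 59.1
```

```bash
python3 - <<'E'
from h import *
f=favg(8);n=np.array([-.08,.292,.953]);print("Fn",f@n,"net",f@n+1.2)
o=sensors.get_obs();T=rot(o["eef_rot"]);im=vision.camera("wrist");c=cam("wrist",o);D=cam("side");sd=vision.camera("side")
tip=o["eef_pos"]+T.apply([-.0003,-.0004,.1002]);m=np.array([.5368,-.0206,.05])
print("z",T.apply([0,0,1]),"mark rel tip",T.inv().apply(m-tip)*1e3)
u,v=np.int32(proj(c,m))-25;a,b=np.int32(proj(D,m))-25;print(u,v,a,b,proj(D,m))
f=lambda i,u,v:cv2.resize(i[v:v+50,u:u+50],(400,400),interpolation=cv2.INTER_CUBIC)
cv2.imwrite('pics/c7.png',cv2.convertScaleAbs(np.hstack([f(im,u,v),f(sd,a,b)]),alpha=1.5))
E
```

```text
t 14.525 F [-1.15  0.53  0.46] sd [0.53 0.56 0.84] pos [0.52924 0.00819 0.14282] grip 59.1
Fn 0.6865927596934944 net 1.8865927596934944
z [ 0.07979015 -0.2913594  -0.95328025] mark rel tip [-0.08860151  0.11029174 -2.75642895]
257 184 252 187 [277.70956074 212.94645619]
```

View pics/c7.png

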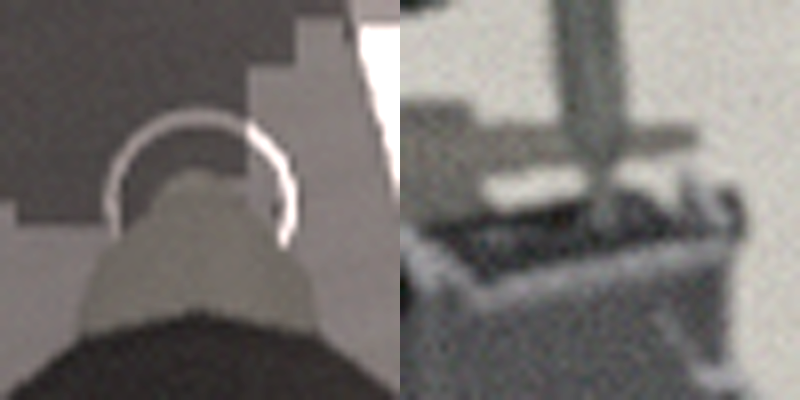

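The tip is centred in the bright ring: in the wrist crop the ring centre is at (200,203) and the tip at about (196,215), away from the cross. Force (1.9 N) and geometry both give about 2.75 mm. I press 2.3 mm more.

Emit:
carry_out(
  deltas="0 0 1.2 0 0 0 1; 0 0 2.3 0 0 0 1; 0 0 2.3 0 0 0 1; 0 0 2.3 0 0 0 1; 0 0 2.3 0 0 0 1; 0 0 2.3 0 0 0 1; 0 0 2.3 0 0 0 1; 0 0 2.3 0 0 0 1",
)

```text
time_s: 15.68
eef_pos: [0.5296, 0.0075, 0.1406]
eef_rot: [0.133, 0.699, 0.699, -0.076]
wrist_force: [-0.9, 1.4, 1.5]
opening: 0.263
grasp_force: 59.1
```

```bash
python3 - <<'E'
from h import *
f=favg(10);n=np.array([-.08,.292,.953]);print("net",f@n+1.2)
o=sensors.get_obs();T=rot(o["eef_rot"]);tip=o["eef_pos"]+T.apply([-.0003,-.0004,.1002]);m=np.array([.5368,-.0206,.05])
print("mark rel tip",T.inv().apply(m-tip)*1e3)
E
```

```text
t 16.125 F [-0.73  1.23  1.82] sd [0.37 0.46 0.54] pos [0.52955 0.00749 0.14063] grip 59.1
net 3.3527615817560505
mark rel tip [-0.08259234  0.05011195 -5.05473228]
```

```bash
python3 -c "
from bench import ctrl
print(ctrl.hand_in())"
```

```text
the job is handed in; nothing more can be done
None
```

I zeroed the gauge on the bare block, then handed in with it still gripped, square to the sample and tip inside the ring, pressed roughly half-way (5 to 6.5 mm of 10 mm) at 16 s; no verdict was returned.

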